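# Shut and fasten a load-lock door and hold it on its seal for pump-down

### The arm

A 6-joint arm with a two-finger parallel gripper is mounted at the origin on the work surface. World frame = base frame: x ahead of the robot, y to its left, z up, the work surface at z = 0. Lengths are in m, angles in rad, forces in N, time in s.
With the tool pointing down it reaches from about 0.35 to 0.975 m from the base axis. Payload 4.9 kg.
Tool frame: the origin (TCP) lies on the mounting face of the last link; the fingertips stand 173 mm ahead of it and the grasp point (between the pads) lies 155 mm ahead of it (tcp_to_grasp is the distance from the TCP to the grasp point, in m); z points along the fingers, y is the line along which they close (so a half turn about z gives the same grasp; the last joint's range is limited). The gripper opens to 85 mm and grips with 20 to 120 N. Pads are 22 mm wide; open, the fingers measure 114 mm over their backs; the gripper's body (76 mm by 85 mm) begins 54 mm behind the grasp point. The pads swing forward as they close: fully open they stand 13 mm farther back than shut.
Start: joints at [1.004, 0.053, 1.613, -0, 1.476, -0.119], TCP at [0.271, 0.563, 0.405] pointing down, gripper open.
Joint ranges: [-3.01, 3.01], [-1.01, 2.22], [0.06, 2.58], [-1.02, 4.17], [0.09, 2.62], [-3.14, 3.14]. Speed limits (rad/s): [2.57, 2.57, 3.14, 3.14, 3.14, 3.14].

### API

Orientations are given as a rotation vector (axis times angle).
In Python, from station import get_obs, get_image, calibration, finish_job, tcp_to_grasp gives the robot as it stands. The module is installed in compiled form; this text tells all that it offers.
- The arm moves only by the tool arm_command, never from a script. Its argument "plan" is a list that holds one entry, the list of rows, each a list of 6 numbers: the shift along the tool's x, y, z in cm, then the turn, a rotation vector about the tool's x, y, z in rad. A call has 1 to 12 rows; each row is the pose to reach, as a shift and turn from the pose commanded when the call began, along the tool's axes at that moment; what a row does not reach only later rows make up. A row lasts 1/12 s, in which the tool goes at most 41.7 mm and 7.16 degrees, less where a joint would pass 70% of its speed; a pose out of reach is approached as far as the arm can. A call with a gripper value outside its range is refused whole. "gripper" is the closure, from -1 (fully open) to 1 (shut), set as the call begins (left out, the last holds). The fingers move at their own pace and stop on an object; "force" is the grip in N (left out, the last holds). Time passes only in rows, so rows that repeat a pose let the fingers close. It gives the time, the measured TCP pose, the force, the opening and the grip force at its end, in the units of the state.
- get_obs(): the state, without advancing time (a new reading comes with each control period).
- get_image(name): name is "side" or "top"; returns (picture, depth): 480x640x3 uint8, blue, green, red; 480x640 float32, m along the optical axis (not along the pixel's ray), 0 where there is no reading.
- calibration(name): a dict with "fx", "fy", "cx", "cy" (pixels), "dist" ([k1, k2, p1, p2, k3] as OpenCV has them; the pictures are not rectified), "pose" (4x4, takes a point from camera to world coordinates). Camera axes: x right, y up, looking along -z (the intrinsics and any distortion apply to the point x, -y, -z); pixel columns grow to the right and rows downward; lengths in m; the calibration is good to about 2 mm. A picture is of the moment at which its call begins. calibration takes no time and is no camera call.
- finish_job(): hands the job in; it is judged then, once.
The state is a dict: "t": time; "q": joint angles; "dq": joint speeds; "effort": joint torques, N m; "tool_pos": TCP position; "tool_rot": TCP orientation; "contact_force": force on the tool from outside, world axes, zero at the start; "wrist_torque": the same for the moment, N m; "opening": finger opening in m; "grip_force": force on a finger pad.
Only numpy, scipy, OpenCV 4.12 (cv2) and the standard library are available. Lean on these libraries where they do the work, as an engineer would, in place of code of your own. Each camera call takes 0.05 s, during which the arm holds its last target. There are 200 camera calls.

### The job

Get this vacuum load lock ready for pump-down: swing its half-open lid-like door down onto its O-ring, then turn the quarter-turn fastener clockwise until the slot in its wing grip lines up with the index line scribed on the door. Then press the door fully home against its flange, so that the O-ring is squeezed and no gap is left, and finish while holding it pressed there with the fingers, as one does until the pump takes hold. Press on the metal, never on the glass window in the middle, and leave the other things on the bench alone.

Things in the scene. Friction and masses are not known exactly. Their poses are not given: they have to be found in the camera images.
- loadlock: Upright stainless vacuum vessel, fixed; place and yaw vary. Origin: centre of its underside, on the bench; own x points from fastener to hinge, z up. Flanges 203 mm across, sealing face 134 mm above the bench. Capped side ports reach 137 mm out along own +-y, 34-103 mm high; a valve stands at own x = 130 to 184 mm, 116 mm high; a lug 46 mm wide at x = -95 to -157 mm carries the fastener.
- door (a joint): Aluminium disc, 200 mm across, 12 mm thick, with an ear 44 mm wide reaching 114 mm from its centre towards the fastener. Hinge axis along own y of the load lock at own x = 118 mm, 134 mm above the bench, level with the door's underside. Rad: 0 = fully home, top at 146 mm; grows as the fastener-side edge swings up. Starts at 0.35-0.7. Balanced, stays where left; a few N move it.
- door_press (a point): Plain metal on the door's outer (upper) face, on its centre line, 68 mm from its centre towards the fastener, 186 mm from the hinge axis; x to the hinge, z out of the face. Let go on its O-ring, the door stands at 0.02 rad (ear 4.5 mm high). Squeezing it home from there takes about 8 N here, 12 N beside the window; if let go it springs back to 0.02.
- window (a point): Round glass window, 38 mm across, in the middle of the door (118 mm from the hinge axis), 5 mm deep inside a raised steel ring 70 mm across that stands 13 mm above the door's outer face (18 mm with bolt heads). This point: centre of the glass's upper face, 8 mm above the outer face. Never press it.
- catch (a joint): Quarter-turn fastener, a steel dog on an upright axis at own x = -135 mm, y = 0 of the load lock. Rad, 0-1.571, grows clockwise seen from above. At 0 (open) tongue, grip and slot point along own +y; at 1.571 (a stop) the slot is in line with the index line (own x), the tongue over the door's ear. Starts at 0.05-0.4; friction 0.06 N m, stays where left. Turned too early, it blocks the door.
- catch_grip (a point): On the fastener's axis, 178 mm above the bench, inside its wing grip: upright bar 44 mm long, 10 mm thick, 163 to 189 mm above the bench; slot = dark line along its top. In line below it is the tongue, 12 mm wide, 152 to 160 mm high, reaching 32 mm from the axis (1.5 mm over the door when that rests on its O-ring). Own y runs along the bar towards the tongue, x across it, z up.
- blank_flange: Loose blank flange, steel disc 70 mm across, 13 mm high, lying on the bench. Origin under its centre. Leave alone.
- wrench: Loose open-ended wrench 160 mm long lying flat on the bench. Leave alone.
- wash_bottle: Loose white plastic bottle 64 mm across, 160 mm high, standing on the bench. Origin under its centre. Leave alone.
- wafer_box: Loose closed wafer box, 94 mm square, 30 mm high, on the bench. Origin under its centre. Leave alone.

How it is judged:
By the outcome, as a careful person would: the job done as asked, in the order asked, and still so for the second after the job is handed in, while the arm keeps its last pose, push and grip.
It also fails if it takes over 64 s, if anything falls off the work surface, if the arm or the gripper's body presses on something with over 40 N, if the wrist force passes 120 N, or if a joint passes its speed limit or range.

## Working session

There is one attempt and no reset: what is moved stays moved. The work goes in short steps, Python scripts to look and compute and a tool call to move; the robot and the scene stay as the last step left them, time stands still between calls to the robot, and variables do not carry over. Pictures are saved under pics/ and viewed, at most 10 in all, crops included, and the job is handed in when it is done.

Besides the shell and the picture viewer there is one more tool, called after "Call:" as name(argument=value, ...), one argument or row to a line, values as JSON. arm_command: Moves the arm, as the interface text tells. Its arguments: {"type":"object","properties":{"plan":{"type":"array"},"gripper":{"type":"number"},"force":{"type":"number"}},"required":["plan"]}

```bash
mkdir -p pics
cat > h.py <<'E'
import numpy as np, cv2
from scipy.spatial.transform import Rotation as R
from station import get_obs, get_image, calibration, finish_job, tcp_to_grasp
def cloud(name,d):
    c=calibration(name); K=np.array([[c['fx'],0,c['cx']],[0,c['fy'],c['cy']],[0,0,1]])
    v,u=np.mgrid[0:480,0:640]
    p=cv2.undistortPoints(np.stack([u,v],-1).reshape(-1,1,2).astype(float),K,np.array(c['dist'])).reshape(480,640,2)
    P=np.stack([p[...,0]*d,-p[...,1]*d,-d],-1)
    T=np.array(c['pose']); W=P@T[:3,:3].T+T[:3,3]; W[d==0]=np.nan
    return W
E
python3 - <<'E'
from h import *
for n in("side","top"):
    im,d=get_image(n); cv2.imwrite(f'pics/{n}0.png',im); np.save(f'{n}0.npy',d)
    print(n,np.array(calibration(n)['pose']).round(3).tolist(),(d>0).mean())
o=get_obs(); print(o)
E
```

```text
side [[0.884, 0.259, -0.39, 0.154], [-0.468, 0.516, -0.718, -0.768], [0.015, 0.817, 0.577, 0.743], [0.0, 0.0, 0.0, 1.0]] 0.99603515625
top [[0.013, 0.991, -0.136, 0.407], [-1.0, 0.012, -0.011, -0.029], [-0.009, 0.136, 0.991, 1.33], [0.0, 0.0, 0.0, 1.0]] 0.995859375
{'t': 0.1, 'q': array([ 1.00401339e+00,  5.32666120e-02,  1.61417135e+00,  1.91450839e-05,
        1.47600955e+00, -1.19003113e-01]), 'dq': array([ 7.57251863e-04, -1.29790587e-03, -1.69873538e-03,  1.84159245e-05,
       -4.45248347e-04, -1.10674966e-03]), 'effort': array([ 8.39640711e-05, -3.94899917e+01, -3.71363854e+01, -1.14171733e-04,
        3.93843060e-03,  7.46400872e-06]), 'tool_pos': array([0.27046628, 0.56316723, 0.40359193]), 'tool_rot': array([-6.97369423e-01, -3.06255483e+00,  2.73337049e-03]), 'contact_force': array([0.40485708, 0.33698841, 0.02322097]), 'wrist_torque': array([ 0.01273047,  0.05136816, -0.01711571]), 'grip_force': 0.0, 'opening': 0.08549723686215512}
```

View pics/side0.png

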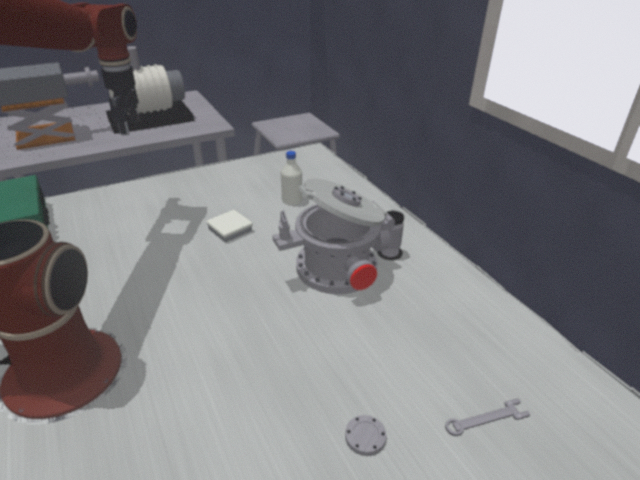

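View pics/top0.png

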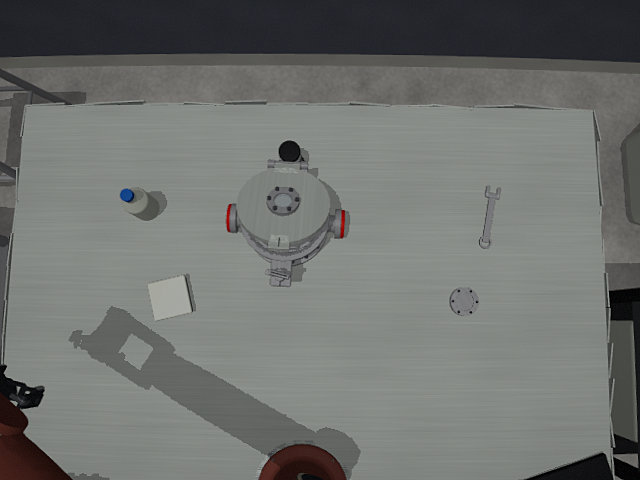

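The side view shows the lid half open, hinge away from the robot and fastener at (283,228). The top view shows the red caps at (231,218) and (343,224), the window at (283,200), the fastener at (279,272), and the valve at (289,151). Next I'll measure these.

Run:
```python
from h import *
S={}
for n in("side","top"):
    im=cv2.imread(f'pics/{n}0.png'); S[n]=(im,cloud(n,np.load(f'{n}0.npy')))
im,W=S['top']
hsv=cv2.cvtColor(im,cv2.COLOR_BGR2HSV)
red=(cv2.inRange(hsv,(0,150,80),(6,255,255))|cv2.inRange(hsv,(174,150,80),(180,255,255)))>0
caps=[]
for sl in(slice(215,242),slice(330,360)):
    m=np.zeros_like(red); m[190:245,sl]=red[190:245,sl]
    p=W[m]; p=p[p[:,2]>.05]; caps.append(np.median(p,0)); print('cap',len(p),np.median(p,0).round(4),p.min(0).round(3),p.max(0).round(3))
blk=np.zeros_like(red); blk[135:168,272:306]=(im.max(2)<50)[135:168,272:306]
p=W[blk]; p=p[(p[:,2]>.09)&(p[:,2]<.14)]; print('valve',len(p),p.mean(0).round(4))
# flange base ring unseen; lug/grip
for n in S:
    Wn=S[n][1]; p=Wn.reshape(-1,3); 
    for lo,hi in((.1,.15),(.163,.188),(.184,.2)):
        m=(p[:,2]>lo)&(p[:,2]<hi)&(np.abs(p[:,1]-.06)<.06)&(p[:,0]>.40)&(p[:,0]<.56)
        q=p[m]; print(n,lo,len(q),q.mean(0).round(4) if len(q) else '',q.min(0).round(3) if len(q) else '',q.max(0).round(3) if len(q) else '')
# door plane from top
m=np.zeros((480,640),bool); m[170:240,240:330]=1
for n in S:
    p=S[n][1].reshape(-1,3) if n=='side' else S[n][1][m]
    p=p[(p[:,2]>.15)&(p[:,2]<.28)&(np.abs(p[:,1]-.05)<.11)&(p[:,0]>.5)&(p[:,0]<.78)]
    rng=np.random.default_rng(0);best=0
    for _ in range(400):
        a,b,c=p[rng.choice(len(p),3)]; k=np.cross(b-a,c-a); k/=np.linalg.norm(k)+1e-12
        I=np.abs((p-a)@k)<.003
        if I.sum()>best: best=I.sum();B=I
    q=p[B];c=q.mean(0);k=np.linalg.svd(q-c)[2][2];k*=np.sign(k[2])
    print(n,'plane',best,len(p),c.round(4),k.round(4),'tilt',np.arccos(k[2]).round(3),'yaw',np.arctan2(-k[1],-k[0]).round(3))
c0=caps[0]-caps[1];print('yaw caps',np.arctan2(c0[1],c0[0])-np.pi/2,(caps[0]+caps[1])/2)
for n,(a,b,cc,e) in dict(top=(225,325,190,380),side=(150,300,230,430)).items():
    cv2.imwrite(f'pics/{n}c.png',cv2.resize(S[n][0][a:b,cc:e],None,fx=4,fy=4,interpolation=cv2.INTER_CUBIC) if n=='top' else cv2.resize(S[n][0][a:b,cc:e],None,fx=3.5,fy=3.5))
```

```text
cap 66 [0.6331 0.1816 0.0983] [0.602 0.179 0.077] [0.666 0.185 0.107]
cap 90 [ 0.6197 -0.0824  0.099 ] [ 0.591 -0.087  0.077] [ 0.655 -0.078  0.107]
valve 360 [0.7851 0.042  0.1169]
side 0.1 788 [0.5189 0.0405 0.1301] [0.474 0.    0.109] [0.56  0.112 0.15 ]
side 0.163 89 [0.4924 0.0403 0.1761] [0.486 0.027 0.163] [0.506 0.068 0.188]
side 0.184 61 [0.4952 0.0471 0.1883] [0.487 0.027 0.184] [0.505 0.069 0.191]
top 0.1 906 [0.5262 0.0537 0.133 ] [0.472 0.001 0.115] [0.56  0.12  0.143]
top 0.163 78 [0.4937 0.0562 0.1737] [0.483 0.034 0.163] [0.505 0.086 0.188]
top 0.184 99 [0.4944 0.0556 0.1899] [0.486 0.035 0.185] [0.503 0.077 0.195]
side plane 1564 2224 [0.6327 0.0265 0.2017] [ 0.4202 -0.0253  0.9071] tilt 0.434 yaw 3.081
top plane 4196 5445 [0.6407 0.0475 0.1986] [ 0.4259 -0.0201  0.9045] tilt 0.44 yaw 3.095
yaw caps -0.050594284987647065 [0.62640418 0.04961187 0.09863046]
```

View pics/topc.png

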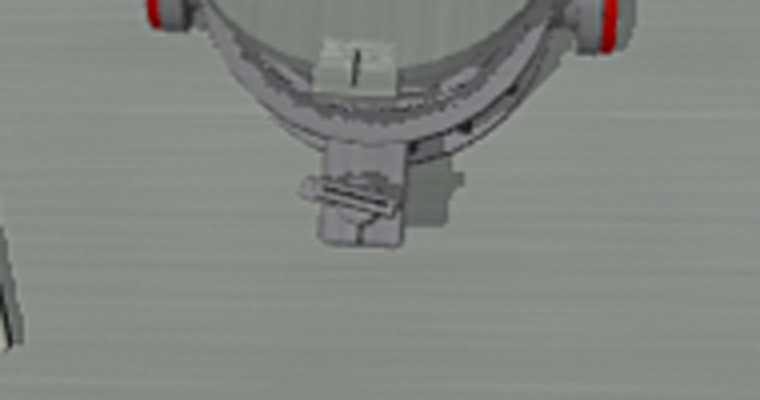

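```bash
cat >> h.py <<'E'
O=np.array([.627,.050]); YAW=-.048
def own(x,y): 
    c,s=np.cos(YAW),np.sin(YAW); return O+[c*x-s*y,s*x+c*y]
def go(xy,ztip,yaw_deg):
    """shift (cm) and turn that bring the fingertip to xy,ztip, tool pointing down, tool y at yaw_deg"""
    o=get_obs(); M=R.from_rotvec(o['tool_rot']); p=np.array([*xy,ztip+.173])
    a=np.radians(yaw_deg); y=np.array([np.cos(a),np.sin(a),0]); z=np.array([0,0,-1.]); x=np.cross(y,z)
    T=R.from_matrix(np.stack([x,y,z],1))
    print('t',o['t'],'shift cm',(M.inv().apply(p-o['tool_pos'])*100).round(2),'turn',(M.inv()*T).as_rotvec().round(3),'tip',(o['tool_pos']+M.apply([0,0,.173])).round(4),'F',o['contact_force'].round(2),'q',o['q'].round(2),'open',round(o['opening'],4))
E
python3 - <<'E'
from h import *
go(own(-.0455,0),.275,-15)
E
```

```text
t 0.1 shift cm [-50.16 -32.6   -4.39] turn [-2.000e-03  1.000e-03  1.385e+00] tip [0.2703 0.5629 0.2306] F [0.4  0.34 0.02] q [ 1.    0.05  1.61  0.    1.48 -0.12] open 0.0855
```

Call:
arm_command(
  plan=[
    [[0, 0, -4.4, 0, 0, 0.1], [-2, -1.3, -4.4, 0, 0, 0.22], [-5.4, -3.5, -4.4, 0, 0, 0.34], [-8.8, -5.7, -4.4, 0, 0, 0.46], [-12.2, -7.9, -4.4, 0, 0, 0.58], [-15.6, -10.1, -4.4, 0, 0, 0.7], [-19, -12.3, -4.4, 0, 0, 0.82], [-22.4, -14.5, -4.4, 0, 0, 0.94], [-25.8, -16.7, -4.4, 0, 0, 1.06], [-29.2, -19, -4.4, 0, 0, 1.18], [-32.6, -21.2, -4.4, 0, 0, 1.3], [-36, -23.4, -4.4, 0, 0, 1.385]],
  ],
  gripper=1,
  force=40,
)

```text
t: 1.1
tool_pos: [0.4942, 0.1946, 0.4483]
tool_rot: [-2.498, -1.905, 0.0]
contact_force: [0.7, 0.3, 0.4]
opening: 0.0001
grip_force: 0.0
```

Run:
```python
from h import *
go(own(-.0455,0),.275,-15)
```

```text
t 1.1 shift cm [-11.43  12.19   0.03] turn [-0.     0.    -0.006] tip [0.4942 0.1946 0.2753] F [0.69 0.3  0.44] q [ 0.23 -0.2   1.78  0.    1.56  0.5 ] open 0.0001
```

Call:
arm_command(
  plan=[
    [[-2.8, 3, 0, 0, 0, 0], [-5.6, 6, 0, 0, 0, 0], [-8.4, 9, 0, 0, 0, 0], [-11.4, 12.2, 0, 0, 0, 0], [-11.4, 12.2, 0, 0, 0, 0], [-11.4, 12.2, 1.5, 0, 0, 0], [-11.4, 12.2, 3, 0, 0, 0], [-11.4, 12.2, 4, 0, 0, 0], [-11.4, 12.2, 4, 0, 0, 0]],
  ],
)

```text
t: 1.85
tool_pos: [0.5813, 0.0551, 0.405]
tool_rot: [-2.489, -1.91, 0.007]
contact_force: [-0.4, 0.2, -0.7]
opening: -0.0002
grip_force: 0.0
```

Run:
```python
from h import *
go(own(-.068,0),.151,-15)
```

```text
t 1.85 shift cm [-0.74 -2.05  8.12] turn [-0.006  0.001 -0.   ] tip [0.5802 0.0551 0.232 ] F [-0.38  0.23 -0.65] q [-0.03 -0.04  1.71  0.    1.48  0.23] open -0.0002
```

Call:
arm_command(
  plan=[
    [[0, 0, 0.8, 0, 0, 0], [-0.1, -0.4, 1.6, 0, 0, 0], [-0.2, -0.8, 2.4, 0, 0, 0], [-0.3, -1.1, 3.2, 0, 0, 0], [-0.4, -1.4, 4.0, 0, 0, 0], [-0.5, -1.6, 4.8, 0, 0, 0], [-0.6, -1.8, 5.6, 0, 0, 0], [-0.6, -1.9, 6.4, 0, 0, 0], [-0.7, -2.0, 7.2, 0, 0, 0], [-0.7, -2.0, 7.8, 0, 0, 0], [-0.7, -2.0, 8.2, 0, 0, 0], [-0.7, -2.0, 8.2, 0, 0, 0]],
  ],
)

```text
t: 2.85
tool_pos: [0.5607, 0.0532, 0.3251]
tool_rot: [-2.492, -1.911, 0.003]
contact_force: [-0.4, -0.1, -0.1]
opening: -0.0001
grip_force: 0.0
```

Run:
```python
from h import *
go(own(-.068,0),.149,-15)
```

```text
t 2.85 shift cm [-0.03 -0.16  0.31] turn [-0.002  0.001 -0.   ] tip [0.5603 0.0531 0.1521] F [-0.41 -0.07 -0.07] q [-0.04 -0.03  1.83 -0.    1.34  0.22] open -0.0001
```

Call:
arm_command(
  plan=[
    [[0, 0, 0.1, 0, 0, 0], [0, 0, 0.2, 0, 0, 0], [0, 0, 0.3, 0, 0, 0], [0, 0, 0.3, 0, 0, 0], [0, 0, 0.3, 0, 0, 0]],
  ],
)

```text
t: 3.27
tool_pos: [0.5611, 0.0532, 0.324]
tool_rot: [2.492, 1.912, 0.001]
contact_force: [0.6, -1.1, 0.6]
opening: 0.0004
grip_force: 0.2
```

Run:
```python
from h import *
im,d=get_image('top')
go(own(-.068,0),.149,-15)
W=cloud('top',d)
# door plane
m=(W[...,2]>.13)&(W[...,2]<.175)&(np.hypot(W[...,0]-.66,W[...,1]-.05)<.09)
p=W[m];A=np.c_[p[:,:2],np.ones(len(p))]
for _ in range(6):
    s=np.linalg.lstsq(A,p[:,2],rcond=None)[0]; r=np.abs(A@s-p[:,2]); k=r<.003; A,p=A[k],p[k]
print('door slope',s.round(4),len(p),'z at press',np.dot(s,[*own(-.068,0),1]),'at hinge',np.dot(s,[*own(.118,0),1]))
```

```text
t 3.3167 shift cm [-0.05 -0.2   0.2 ] turn [ 0.001 -0.    -0.   ] tip [0.5612 0.0532 0.151 ] F [ 0.53 -0.29  0.9 ] q [-0.04 -0.03  1.83 -0.    1.34  0.22] open -0.0002
door slope [-0.0455  0.0072  0.1794] 1776 z at press 0.1543163201565644 at hinge 0.14579353379483004
```

Call:
arm_command(
  plan=[
    [[0, 0, 0.1, 0, 0, 0], [0, 0, 0.2, 0, 0, 0], [0, 0, 0.2, 0, 0, 0], [0, 0, 0.2, 0, 0, 0]],
  ],
)

```text
t: 3.65
tool_pos: [0.5611, 0.0533, 0.3221]
tool_rot: [2.492, 1.912, 0.0]
contact_force: [-1.1, -0.3, 2.8]
opening: -0.0
grip_force: 1.7
```

Call:
arm_command(
  plan=[
    [[0, 0, 0.1, 0, 0, 0], [0, 0, 0.2, 0, 0, 0], [0, 0, 0.2, 0, 0, 0], [0, 0, 0.2, 0, 0, 0]],
  ],
)

```text
t: 3.98
tool_pos: [0.561, 0.0533, 0.32]
tool_rot: [2.492, 1.912, -0.0]
contact_force: [-2.2, -1.5, 5.4]
opening: 0.0003
grip_force: 2.6
```

Call:
arm_command(
  plan=[
    [[0, 0, -1.5, 0, 0, 0], [0, 0, -4, 0, 0, 0], [0, 0, -7, 0, 0, 0], [0, 0, -10, 0, 0, 0], [0, 0, -10, 0, 0, 0]],
  ],
)

```text
t: 4.4
tool_pos: [0.5621, 0.0533, 0.4267]
tool_rot: [2.487, 1.908, 0.014]
contact_force: [0.3, 0.3, 0.8]
opening: 0.0002
grip_force: 0.0
```

Run:
```python
from h import *
im,d=get_image('side')
W=cloud('side',d)
m=(W[...,2]>.13)&(W[...,2]<.175)&(np.hypot(W[...,0]-.65,W[...,1]-.04)<.09)
p=W[m];A=np.c_[p[:,:2],np.ones(len(p))]
for _ in range(6):
    s=np.linalg.lstsq(A,p[:,2],rcond=None)[0]; r=np.abs(A@s-p[:,2]); k=r<.003; A,p=A[k],p[k]
print('door slope',s.round(4),len(p),'z at press',np.dot(s,[*own(-.068,0),1]),'at hinge',np.dot(s,[*own(.118,0),1]))
m=(W[...,2]>.165)&(W[...,2]<.196)&(np.hypot(W[...,0]-.493,W[...,1]-.056)<.04)
q=W[m];c=(q.min(0)+q.max(0))/2; print(len(q),q.mean(0).round(4),c.round(4)); u=np.linalg.svd((q-q.mean(0))[:,:2])[2][0];u*=np.sign(u[1]);print('bar dir cw from +y',np.arctan2(u[0],u[1]))
cv2.imwrite('pics/s1.png',cv2.resize(im[150:300,230:430],None,fx=3.5,fy=3.5))
go((.493,.056),.161,-15)
```

```text
door slope [-0.0428  0.0083  0.1775] 1394 z at press 0.15406370497978739 at hinge 0.14604061811457184
116 [0.4937 0.043  0.1813] [0.4948 0.05   0.1786]
bar dir cw from +y 0.18218099418901273
t 4.45 shift cm [-1.54 -6.78  8.92] turn [ 0.008 -0.002 -0.   ] tip [0.5631 0.0533 0.2507] F [-0.43  0.25  0.23] q [-0.04 -0.1   1.74  0.    1.5   0.22] open -0.0001
```

View pics/s1.png

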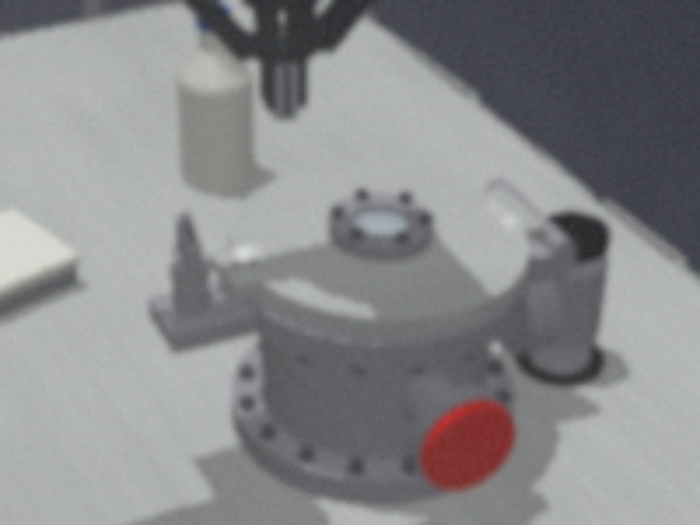

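The crop shows the door lying down on its O-ring, the fastener's grip upright and still open at (187,265), and the gripper clear above. The slope fit gives 0.043 rather than the expected 0.02, so I'll check it with surface patches before turning the fastener.

Run:
```python
from h import *
for n in('top','side'):
    im,d=get_image(n); W=cloud(n,d)
    for x,y in((-.08,-.03),(-.068,.03),(-.05,-.05),(-.05,.05),(0,-.07),(0,.07),(.05,-.06),(.05,.06),(.075,-.02),(.075,.02),(-.106,0)):
        c=own(x,y); m=(np.hypot(W[...,0]-c[0],W[...,1]-c[1])<.008)&(W[...,2]>.1)&(W[...,2]<.2)
        print(n,x,y,m.sum(),np.median(W[m][:,2]).round(4))
```

```text
top -0.08 -0.03 0 nan
top -0.068 0.03 0 nan
top -0.05 -0.05 42 0.1533
top -0.05 0.05 0 nan
top 0 -0.07 40 0.151
top 0 0.07 0 nan
top 0.05 -0.06 39 0.1502
top 0.05 0.06 0 nan
top 0.075 -0.02 34 0.1487
top 0.075 0.02 40 0.1482
top -0.106 0 47 0.1544
side -0.08 -0.03 28 0.1528
side -0.068 0.03 18 0.1529
side -0.05 -0.05 21 0.1514
side -0.05 0.05 21 0.1517
side 0 -0.07 23 0.1509
side 0 0.07 17 0.1502
side 0.05 -0.06 20 0.1485
side 0.05 0.06 14 0.1484
side 0.075 -0.02 21 0.1477
side 0.075 0.02 19 0.1478
side -0.106 0 43 0.1458
  return _methods._mean(a, axis=axis, dtype=dtype,
  ret = ret.dtype.type(ret / rcount)
```

Call:
arm_command(
  plan=[
    [[0, 0, 3, 0, 0, 0], [0, 0, 6, 0, 0, 0], [0, 0, 8.5, 0, 0, 0], [0, 0, 9.5, 0, 0, 0], [0, 0, 9.8, 0, 0, 0], [0, 0, 10.1, 0, 0, 0], [0, 0, 10.1, 0, 0, 0], [0, 0, 10.1, 0, 0, 0]],
  ],
)

```text
t: 5.22
tool_pos: [0.5605, 0.0534, 0.3193]
tool_rot: [-2.491, -1.911, 0.004]
contact_force: [-6.2, 0.7, 7.3]
opening: 0.0006
grip_force: 4.0
```

Call:
arm_command(
  plan=[
    [[0, 0, -0.05, 0, 0, 0], [0, 0, -0.1, 0, 0, 0], [0, 0, -0.15, 0, 0, 0], [0, 0, -0.2, 0, 0, 0], [0, 0, -0.25, 0, 0, 0], [0, 0, -0.3, 0, 0, 0], [0, 0, -0.35, 0, 0, 0], [0, 0, -0.4, 0, 0, 0], [0, 0, -0.45, 0, 0, 0], [0, 0, -0.5, 0, 0, 0], [0, 0, -0.55, 0, 0, 0], [0, 0, -0.6, 0, 0, 0]],
  ],
)

```text
t: 6.22
tool_pos: [0.561, 0.0532, 0.3244]
tool_rot: [2.493, 1.912, -0.0]
contact_force: [0.1, 0.5, -0.6]
opening: -0.0004
grip_force: 0.0
```

Call:
arm_command(
  plan=[
    [[0, 0, -0.1, 0, 0, 0], [0, 0, -0.5, 0, 0, 0], [0, 0, -2, 0, 0, 0], [0, 0, -5, 0, 0, 0], [0, 0, -8, 0, 0, 0], [0, 0, -9.5, 0, 0, 0], [0, 0, -9.5, 0, 0, 0]],
  ],
  gripper=-1,
)

```text
t: 6.8
tool_pos: [0.5618, 0.0532, 0.4256]
tool_rot: [2.488, 1.909, 0.011]
contact_force: [0.4, -0.1, 0.3]
opening: 0.0834
grip_force: 0.0
```

```bash
python3 - <<'E' 2>/dev/null
from h import *
for n in('top','side'):
    im,d=get_image(n); W=cloud(n,d)
    for x,y in((-.08,-.03),(-.068,.03),(-.05,-.05),(0,-.07),(.05,-.06),(.075,-.02),(.075,.02),(-.106,0)):
        c=own(x,y); m=(np.hypot(W[...,0]-c[0],W[...,1]-c[1])<.008)&(W[...,2]>.1)&(W[...,2]<.2)
        print(n,x,y,m.sum(),np.median(W[m][:,2]).round(4))
go((.493,.056),.19,-15)
E
```

```text
top -0.08 -0.03 0 nan
top -0.068 0.03 0 nan
top -0.05 -0.05 41 0.1496
top 0 -0.07 41 0.1503
top 0.05 -0.06 38 0.1479
top 0.075 -0.02 34 0.1481
top 0.075 0.02 38 0.1481
top -0.106 0 46 0.1513
side -0.08 -0.03 18 0.1502
side -0.068 0.03 18 0.1498
side -0.05 -0.05 23 0.1495
side 0 -0.07 24 0.1483
side 0.05 -0.06 22 0.1476
side 0.075 -0.02 21 0.147
side 0.075 0.02 20 0.1473
side -0.106 0 40 0.1451
t 6.9 shift cm [-1.5  -6.65  5.73] turn [ 0.002 -0.    -0.   ] tip [0.5613 0.0533 0.2474] F [-0.2  -0.44 -0.79] q [-0.04 -0.1   1.74 -0.    1.5   0.22] open 0.0852
```

Call:
arm_command(
  plan=[
    [[-0.5, -2.2, 0, 0, 0, 0], [-1.0, -4.4, 0, 0, 0, 0], [-1.5, -6.65, 0, 0, 0, 0], [-1.5, -6.65, 0, 0, 0, 0], [-1.5, -6.65, 2, 0, 0, 0], [-1.5, -6.65, 4, 0, 0, 0], [-1.5, -6.65, 6, 0, 0, 0], [-1.5, -6.65, 6, 0, 0, 0], [-1.5, -6.65, 6, 0, 0, 0]],
  ],
)

```text
t: 7.65
tool_pos: [0.4925, 0.056, 0.3572]
tool_rot: [-2.49, -1.91, 0.006]
contact_force: [-0.3, -0.2, -0.1]
opening: 0.0854
grip_force: 0.0
```

```bash
python3 - <<'E' 2>/dev/null
from h import *
im,d=get_image('side')
cv2.imwrite('pics/s2.png',cv2.resize(im[150:300,230:430],None,fx=3.5,fy=3.5))
go((.493,.056),.162,-15)
E
```

```text
t 7.7 shift cm [0.   0.01 2.41] turn [-0.002  0.    -0.   ] tip [0.4927 0.056  0.1861] F [-0.6  -0.73 -0.24] q [-0.04 -0.23  1.95 -0.    1.42  0.23] open 0.0857
```

View pics/s2.png

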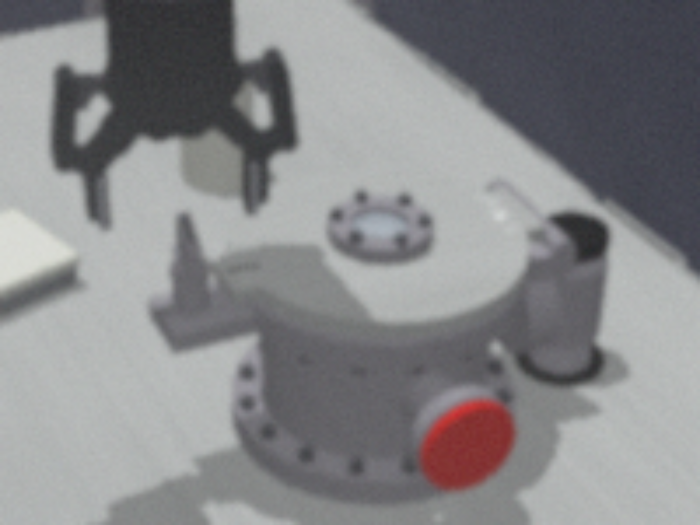

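The fingertips at (100,220) and (255,208) straddle the grip at (185,222), and the door lies flat. Next: descend and grip.

Call:
arm_command(
  plan=[
    [[0, 0, 0.8, 0, 0, 0], [0, 0, 1.6, 0, 0, 0], [0, 0, 2.3, 0, 0, 0], [0, 0, 2.3, 0, 0, 0], [0, 0, 2.3, 0, 0, 0]],
  ],
)

```text
t: 8.12
tool_pos: [0.4927, 0.056, 0.3361]
tool_rot: [-2.492, -1.912, 0.001]
contact_force: [-0.7, 1.1, 0.4]
opening: 0.0857
grip_force: 0.0
```

Call:
arm_command(
  plan=[
    [[0, 0, 0, 0, 0, 0], [0, 0, 0, 0, 0, 0], [0, 0, 0, 0, 0, 0], [0, 0, 0, 0, 0, 0], [0, 0, 0, 0, 0, 0], [0, 0, 0, 0, 0, 0], [0, 0, 0, 0, 0, 0], [0, 0, 0, 0, 0, 0], [0, 0, 0, 0, 0, 0], [0, 0, 0, 0, 0, 0]],
  ],
  gripper=1,
  force=25,
)

```text
t: 8.95
tool_pos: [0.4949, 0.0553, 0.338]
tool_rot: [2.486, 1.906, 0.013]
contact_force: [14.8, -2.4, -6.2]
opening: 0.0095
grip_force: 31.8
```

Run:
```python
from h import *
go((.493,.056),.162,-15); print(get_obs()['wrist_torque'].round(3))
```

```text
t 8.95 shift cm [ 0.02 -0.21  0.29] turn [ 0.012 -0.001 -0.001] tip [0.497 0.055 0.165] F [14.81 -2.44 -6.15] q [-0.04 -0.21  1.97 -0.    1.37  0.22] open 0.0095
[-0.41  -2.191  0.084]
```

Call:
arm_command(
  plan=[
    [[0, 0.1, 0, 0, 0, 0], [0, 0.2, 0, 0, 0, 0], [0, 0.3, 0, 0, 0, 0], [0, 0.35, 0, 0, 0, 0], [0, 0.35, 0, 0, 0, 0], [0, 0.35, 0, 0, 0, 0]],
  ],
)

```text
t: 9.45
tool_pos: [0.4967, 0.055, 0.3378]
tool_rot: [2.491, 1.911, 0.003]
contact_force: [2.6, -1.4, 5.3]
opening: 0.0091
grip_force: 33.3
```

Run:
```python
from h import *
go((.493,.056),.162,-15); print(get_obs()['wrist_torque'].round(3))
```

```text
t 9.45 shift cm [-0.   -0.38  0.28] turn [ 0.003 -0.    -0.   ] tip [0.4972 0.0549 0.1648] F [ 2.6  -1.45  5.27] q [-0.04 -0.2   1.97 -0.    1.37  0.22] open 0.0091
[-0.162 -0.37   0.049]
```

Call:
arm_command(
  plan=[
    [[0, 0, -0.15, 0, 0, 0.1], [0, 0, -0.15, 0, 0, 0.2], [0, 0, -0.15, 0, 0, 0.3], [0, 0, -0.15, 0, 0, 0.4], [0, 0, -0.15, 0, 0, 0.5], [0, 0, -0.15, 0, 0, 0.6], [0, 0, -0.15, 0, 0, 0.7], [0, 0, -0.15, 0, 0, 0.8], [0, 0, -0.15, 0, 0, 0.9], [0, 0, -0.15, 0, 0, 1.0], [0, 0, -0.15, 0, 0, 1.1], [0, 0, -0.15, 0, 0, 1.1]],
  ],
)

```text
t: 10.45
tool_pos: [0.4978, 0.0536, 0.338]
tool_rot: [3.119, 0.32, 0.014]
contact_force: [15.6, -8.5, -7.5]
opening: 0.0093
grip_force: 31.6
```

Run:
```python
from h import *
go((.4967,.055),.162,-92.75); print(get_obs()['wrist_torque'].round(3),get_obs()['grip_force'])
```

```text
t 10.45 shift cm [-0.08 -0.16  0.29] turn [ 0.006 -0.009  0.253] tip [0.4995 0.0527 0.165 ] F [15.62 -8.48 -7.52] q [-0.04 -0.2   1.97 -0.01  1.37  1.33] open 0.0093
[-1.278 -2.498 -0.025] 31.585789024829865
```

Call:
arm_command(
  plan=[
    [[0.1, 0.1, 0, 0, 0, 0], [0.2, 0.2, 0, 0, 0, 0], [0.3, 0.25, 0, 0, 0, 0], [0.3, 0.25, 0, 0, 0, 0], [0.3, 0.25, 0, 0, 0, 0.08], [0.3, 0.25, 0, 0, 0, 0.16], [0.3, 0.25, 0, 0, 0, 0.21], [0.3, 0.25, 0, 0, 0, 0.21]],
  ],
)

```text
t: 11.12
tool_pos: [0.4996, 0.0525, 0.3379]
tool_rot: [3.138, -0.005, 0.001]
contact_force: [4.2, -7.6, 0.4]
opening: 0.0095
grip_force: 32.7
```

Run:
```python
from h import *
go((.4967,.055),.162,-92.75); print(get_obs()['wrist_torque'].round(3),get_obs()['grip_force'])
im,d=get_image('side')
cv2.imwrite('pics/s3.png',cv2.resize(im[150:300,230:430],None,fx=3.5,fy=3.5))
```

```text
t 11.1167 shift cm [-0.3  -0.25  0.29] turn [ 0.003 -0.001  0.045] tip [0.4997 0.0519 0.1649] F [ 4.19 -7.62  0.44] q [-0.04 -0.2   1.96 -0.    1.37  1.53] open 0.0095
[-0.937 -0.551 -0.064] 32.71591365337372
```

View pics/s3.png

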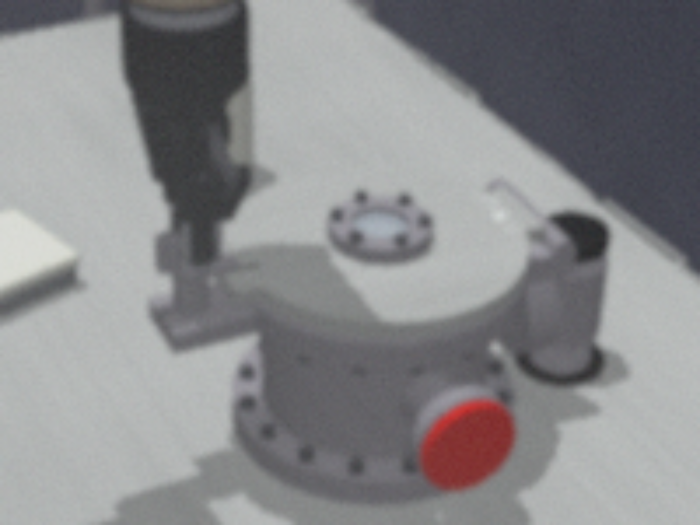

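The grip is now nearly along the door's centre line, with its bar visible at (170,250). I'll turn on to the stop.

Call:
arm_command(
  plan=[
    [[0, 0.1, 0, 0, 0, 0.03], [0, 0.15, 0, 0, 0, 0.06], [0, 0.15, 0, 0, 0, 0.06], [0, 0.15, 0, 0, 0, 0.06]],
  ],
)

```text
t: 11.5
tool_pos: [0.4997, 0.0518, 0.3379]
tool_rot: [3.14, -0.094, 0.001]
contact_force: [4.8, -3.1, -0.6]
opening: 0.0096
grip_force: 33.7
```

Run:
```python
from h import *
go((.4967,.055),.162,-92.75); print(get_obs()['wrist_torque'].round(3),get_obs()['grip_force'])
```

```text
t 11.5 shift cm [-0.31 -0.3   0.29] turn [ 0.001 -0.001 -0.012] tip [0.4998 0.0517 0.1649] F [ 4.82 -3.08 -0.57] q [-0.04 -0.2   1.96 -0.    1.37  1.59] open 0.0096
[-0.324 -0.802  0.443] 33.67802560329437
```

Call:
arm_command(
  plan=[
    [[0, 0, 0, 0, 0, 0.03], [0, 0, 0, 0, 0, 0.06], [0, 0, 0, 0, 0, 0.06], [0, 0, 0, 0, 0, 0.06]],
  ],
)

```text
t: 11.83
tool_pos: [0.4997, 0.0519, 0.338]
tool_rot: [3.135, -0.183, 0.001]
contact_force: [4.2, -3.2, -0.6]
opening: 0.0094
grip_force: 60.1
```

Run:
```python
from h import *
go((.4967,.055),.162,-92.75); print(get_obs()['wrist_torque'].round(3),get_obs()['grip_force'])
```

```text
t 11.8333 shift cm [-0.33 -0.28  0.3 ] turn [ 0.001 -0.001 -0.069] tip [0.4998 0.0517 0.165 ] F [ 4.18 -3.24 -0.6 ] q [-0.04 -0.2   1.96 -0.    1.37  1.64] open 0.0094
[-0.424 -0.807  1.347] 60.087572280317545
```

Call:
arm_command(
  plan=[
    [[0, 0, 0, 0, 0, -0.04], [0, 0, 0, 0, 0, -0.08], [0, 0, 0, 0, 0, -0.08]],
  ],
)

```text
t: 12.08
tool_pos: [0.4997, 0.0518, 0.3379]
tool_rot: [3.141, -0.062, 0.001]
contact_force: [4.4, -2.5, -0.9]
opening: 0.0092
grip_force: 32.6
```

Call:
arm_command(
  plan=[
    [[0, 0, 0, 0, 0, 0], [0, 0, 0, 0, 0, 0], [0, 0, 0, 0, 0, 0], [0, 0, 0, 0, 0, 0], [0, 0, 0, 0, 0, 0], [0, 0, 0, 0, 0, 0], [0, 0, -2, 0, 0, 0], [0, 0, -5, 0, 0, 0], [0, 0, -8, 0, 0, 0], [0, 0, -8, 0, 0, 0], [0, 0, -8, 0, 0, 0]],
  ],
  gripper=-1,
)

```text
t: 13.0
tool_pos: [0.5001, 0.0518, 0.421]
tool_rot: [3.141, -0.065, 0.008]
contact_force: [0.6, -0.2, 0.0]
opening: 0.0855
grip_force: 0.0
```

Call:
arm_command(
  plan=[
    [[3, 0, 0, 0, 0, 0], [6.7, 0, 0, 0, 0, 0], [10, 0, 0, 0, 0, 0], [13, 0, 0, 0, 0, 0], [16, 0, 0, 0, 0, 0], [16, 0, 0, 0, 0, 0], [16, 0, 0, 0, 0, 0]],
  ],
  gripper=1,
)

```text
t: 13.58
tool_pos: [0.6602, 0.045, 0.4151]
tool_rot: [-3.141, 0.065, 0.008]
contact_force: [0.3, 1.0, -1.0]
opening: 0.0005
grip_force: 0.0
```

```bash
python3 - <<'E' 2>/dev/null
from h import *
im,d=get_image('top'); W=cloud('top',d)
m=(W[...,2]>.183)&(W[...,2]<.2)&(np.hypot(W[...,0]-.495,W[...,1]-.054)<.035)
q=W[m];u=np.linalg.svd((q-q.mean(0))[:,:2])[2][0];u*=np.sign(u[0]);print(len(q),q.mean(0),'bar angle',np.arctan2(u[1],u[0]))
for n in('top','side'):
    if n=='side': im2,d=get_image(n); W=cloud(n,d)
    for x,y in((-.08,-.03),(-.068,.03),(-.05,-.05),(0,-.07),(.05,-.06),(.075,-.02),(.075,.02)):
        c=own(x,y); m=(np.hypot(W[...,0]-c[0],W[...,1]-c[1])<.008)&(W[...,2]>.1)&(W[...,2]<.2)
        print(n,x,y,m.sum(),np.median(W[m][:,2]).round(4))
cv2.imwrite('pics/t4.png',cv2.resize(im[190:300,220:350],None,fx=5,fy=5,interpolation=cv2.INTER_CUBIC))
go((.5666,.0485),.2,-92.75)
E
```

```text
0 [nan nan nan] bar angle 0.0
top -0.08 -0.03 25 0.1502
top -0.068 0.03 0 nan
top -0.05 -0.05 40 0.1501
top 0 -0.07 41 0.1489
top 0.05 -0.06 38 0.148
top 0.075 -0.02 0 nan
top 0.075 0.02 0 nan
side -0.08 -0.03 22 0.1501
side -0.068 0.03 15 0.1498
side -0.05 -0.05 24 0.1495
side 0 -0.07 22 0.1482
side 0.05 -0.06 21 0.1478
side 0.075 -0.02 14 0.1465
side 0.075 0.02 18 0.147
t 13.6833 shift cm [-9.22  0.06  4.41] turn [-0.     0.003  0.007] tip [0.6584 0.0453 0.2438] F [-1.55 -0.19 -0.8 ] q [-0.04  0.13  1.51  0.    1.5   1.57] open -0.0001
```

View pics/t4.png

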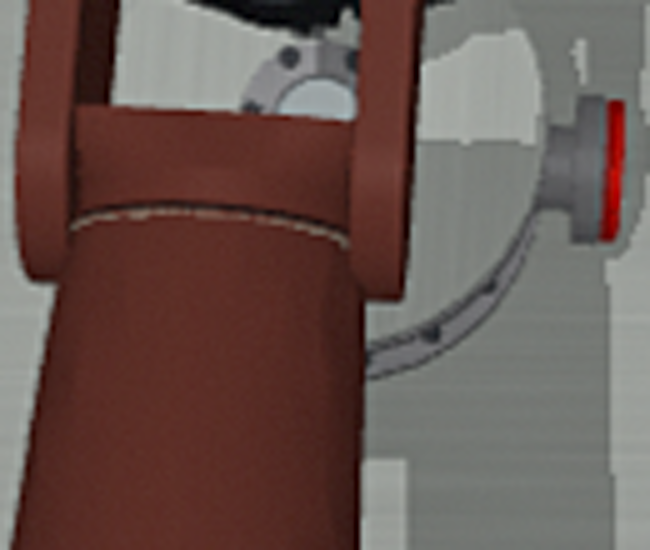

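The arm hides the fastener in the top view, so I'll move it aside for one clear look.

Call:
arm_command(
  plan=[
    [[0, 4, 0, 0, 0, 0], [0, 8, 0, 0, 0, 0], [0, 12, 0, 0, 0, 0], [0, 16, 0, 0, 0, 0], [0, 20, 0, 0, 0, 0], [0, 24, 0, 0, 0, 0], [0, 24, 0, 0, 0, 0], [0, 24, 0, 0, 0, 0]],
  ],
)

```text
t: 14.35
tool_pos: [0.6482, -0.1962, 0.4185]
tool_rot: [-3.141, 0.07, -0.0]
contact_force: [0.1, 0.5, 0.2]
opening: 0.0001
grip_force: 0.0
```

```bash
python3 - <<'E' 2>/dev/null
from h import *
im,d=get_image('top'); W=cloud('top',d)
m=(W[...,2]>.183)&(W[...,2]<.2)&(np.hypot(W[...,0]-.495,W[...,1]-.054)<.035)
q=W[m];u=np.linalg.svd((q-q.mean(0))[:,:2])[2][0];u*=np.sign(u[0]);print(len(q),q.mean(0),'bar angle',np.arctan2(u[1],u[0]))
cv2.imwrite('pics/t5.png',cv2.resize(im[225:300,240:340],None,fx=7,fy=7,interpolation=cv2.INTER_CUBIC))
go((.5656,.0495),.24,-92.75)
E
```

```text
101 [0.49416981 0.05570134 0.19021999] bar angle -0.024102447741759608
t 14.4 shift cm [ -9.33 -24.05   0.56] turn [-0.001 -0.     0.005] tip [ 0.6486 -0.1946  0.2455] F [-0.29 -0.63 -0.69] q [-0.4   0.17  1.47  0.    1.51  1.21] open 0.0001
```

View pics/t5.png

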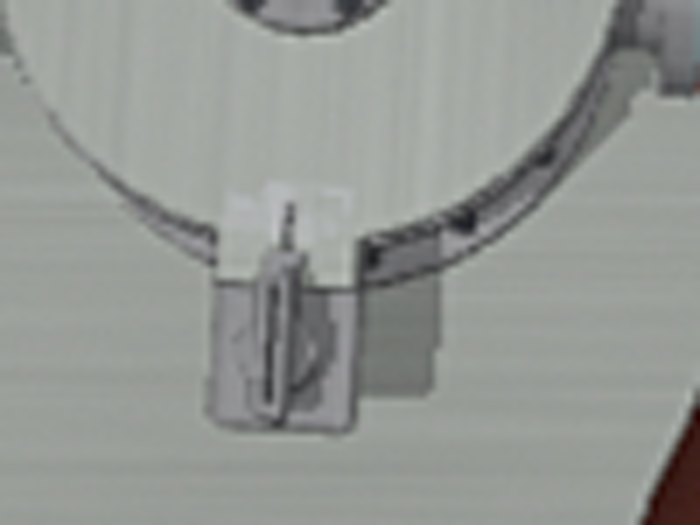

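The slot, (285,270) to (270,405), lines up with the index line at (290,205)–(287,245), and the wrist torque showed the stop was reached. Now I'll go back over door_press and press.

Call:
arm_command(
  plan=[
    [[-1.5, -4, 0, 0, 0, 0], [-3, -8, 0, 0, 0, 0], [-4.5, -12, 0, 0, 0, 0], [-6, -16, 0, 0, 0, 0], [-7.7, -20, 0, 0, 0, 0], [-9.4, -24.1, 0, 0, 0, 0], [-9.4, -24.1, 0, 0, 0, 0], [-9.4, -24.1, 3, 0, 0, 0], [-9.4, -24.1, 6, 0, 0, 0], [-9.4, -24.1, 8, 0, 0, 0], [-9.4, -24.1, 8, 0, 0, 0], [-9.4, -24.1, 8, 0, 0, 0]],
  ],
)

```text
t: 15.4
tool_pos: [0.5648, 0.051, 0.3373]
tool_rot: [-3.141, 0.062, 0.004]
contact_force: [-0.5, -0.4, 1.0]
opening: 0.0002
grip_force: 0.0
```

```bash
python3 - <<'E' 2>/dev/null
from h import *
go((.5645,.0505),.150,-92)
E
```

```text
t 15.4 shift cm [-0.02  0.05  1.43] turn [-0.     0.003 -0.005] tip [0.5644 0.051  0.1643] F [-0.49 -0.4   1.02] q [-0.04 -0.03  1.81  0.    1.36  1.57] open 0.0002
```

Call:
arm_command(
  plan=[
    [[0, 0, 0.7, 0, 0, 0], [0, 0, 1.2, 0, 0, 0], [0, 0, 1.4, 0, 0, 0], [0, 0, 1.6, 0, 0, 0], [0, 0, 1.8, 0, 0, 0], [0, 0, 1.9, 0, 0, 0], [0, 0, 1.9, 0, 0, 0], [0, 0, 1.9, 0, 0, 0]],
  ],
)

```text
t: 16.07
tool_pos: [0.5658, 0.05, 0.3202]
tool_rot: [-3.141, 0.065, -0.001]
contact_force: [-2.8, -0.4, 5.4]
opening: 0.0001
grip_force: 2.8
```

Call:
arm_command(
  plan=[
    [[0, 0, 0.1, 0, 0, 0], [0, 0, 0.15, 0, 0, 0], [0, 0, 0.15, 0, 0, 0], [0, 0, 0.15, 0, 0, 0]],
  ],
)

```text
t: 16.4
tool_pos: [0.5658, 0.05, 0.3193]
tool_rot: [3.141, -0.065, 0.001]
contact_force: [-4.4, -0.1, 7.8]
opening: -0.0002
grip_force: 4.0
```

Call:
arm_command(
  plan=[
    [[0, 0, 0.1, 0, 0, 0], [0, 0, 0.15, 0, 0, 0], [0, 0, 0.15, 0, 0, 0], [0, 0, 0.15, 0, 0, 0]],
  ],
)

```text
t: 16.73
tool_pos: [0.5659, 0.0501, 0.319]
tool_rot: [3.141, -0.065, 0.0]
contact_force: [-8.6, -0.1, 13.3]
opening: -0.0003
grip_force: 6.6
```

Call:
arm_command(
  plan=[
    [[-0.05, 0, 0.05, 0, 0, 0], [-0.1, 0, 0.1, 0, 0, 0], [-0.15, 0, 0.15, 0, 0, 0], [-0.15, 0, 0.15, 0, 0, 0], [-0.15, 0, 0.15, 0, 0, 0], [-0.15, 0, 0.15, 0, 0, 0]],
  ],
)

```text
t: 17.23
tool_pos: [0.5651, 0.0501, 0.3189]
tool_rot: [3.141, -0.065, 0.007]
contact_force: [-5.3, 0.2, 16.8]
opening: -0.0001
grip_force: 7.7
```

```bash
python3 - <<'E' 2>/dev/null
from h import *
go((.5645,.0505),.146,-92)
im,d=get_image('side'); W=cloud('side',d)
for x,y in((-.08,-.03),(-.068,.03),(-.05,-.05),(0,-.07),(.05,-.06),(.075,-.02),(.075,.02)):
    c=own(x,y); m=(np.hypot(W[...,0]-c[0],W[...,1]-c[1])<.008)&(W[...,2]>.1)&(W[...,2]<.2)
    print(x,y,m.sum(),np.median(W[m][:,2]).round(4))
cv2.imwrite('pics/s6.png',cv2.resize(im[150:300,230:430],None,fx=3.5,fy=3.5))
E
```

```text
t 17.2333 shift cm [-0.07 -0.04 -0.01] turn [ 0.    -0.004 -0.006] tip [0.5659 0.05   0.1459] F [-5.3   0.19 16.81] q [-0.04 -0.02  1.83 -0.    1.32  1.57] open -0.0001
-0.08 -0.03 28 0.1459
-0.068 0.03 23 0.1461
-0.05 -0.05 23 0.1455
0 -0.07 24 0.1457
0.05 -0.06 22 0.1452
0.075 -0.02 22 0.1462
0.075 0.02 17 0.1457
```

View pics/s6.png

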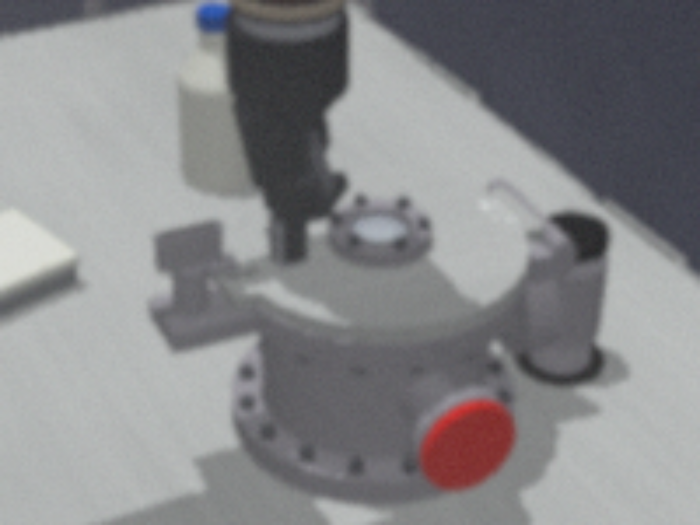

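The door is flat: every patch reads about 146 mm. The fingers press on plain metal at (290,255), clear of the window, with 17 N. The fastener is turned, with its grip at (188,245). I'm handing in the job.

```bash
python3 -c "
from station import finish_job
print(finish_job())"
```

```text
the job is handed in; nothing more can be done
None
```

I closed the door, turned the fastener clockwise to its stop so the slot lines up with the index line, and handed in the job with the fingers holding the door fully home at about 17 N on plain metal; no verdict came back.

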